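# Pack the leak-test kit

## Robot

A 6-joint arm with a two-finger parallel gripper is mounted at the origin on a cart in front of the work surface, level with it; the furniture and walls round the work are solid. World frame = base frame: x ahead of the robot, y to its left, z up, the work surface at z = 0. Lengths are in m, angles in rad, forces in N, time in s.
With the tool pointing down it reaches from about 0.25 to 0.775 m from the base axis. Payload 4 kg.
Tool frame: the origin (TCP) lies at the very end of the fingers, on their centre line; the grasp point (between the pads) lies 19 mm behind it (robot.hold_point_z is the distance from the TCP to the grasp point, in m); z points along the fingers, y is the line along which they close (so a half turn about z gives the same grasp; the last joint's range is limited). The gripper opens to 94 mm and grips with 3 to 60 N. Pads are 16 mm wide; open, the fingers measure 119 mm over their backs; the gripper's body (75 mm by 177 mm) begins 78 mm behind the grasp point.
Start: joints at [-1.38, 0.087, 1.371, -0, 1.684, -0.103], TCP at [0.159, -0.526, 0.206] pointing down, gripper open.
Joint ranges: [-3.1, 3.1], [-0.76, 2.03], [0.27, 2.55], [-1.08, 4.22], [0.17, 2.65], [-2.57, 2.57]. Speed limits (rad/s): [2.79, 2.79, 3.14, 3.14, 3.14, 3.14].

## Interface

Orientations are given as [roll, pitch, yaw] about the fixed x, y, z axes, in that order (R = Rz(yaw) Ry(pitch) Rx(roll)).
In Python, from bench import robot gives the robot as it stands.
- The arm moves only by the tool carry_out, never from a script. Its argument "steps" is a list of rows, each a list of 3 entries, a list of its own where there are three numbers: the shift along the tool's x, y, z in m, then the turn about the tool's z in units of 10 degrees (1.0 is 10 degrees), then the closure, from -1 (fully open) to 1 (shut). In form: [[[tx, ty, tz], roll, jaw], ...]. A call has 1 to 10 rows; each row is the pose to reach, as a shift and turn from the pose commanded when the call began, along the tool's axes at that moment; what a row does not reach only later rows make up. A row lasts 1/8 s, in which the tool goes at most 62.5 mm and 10.7 degrees, less where a joint would pass 70% of its speed; a pose out of reach is approached as far as the arm can. A call with a gripper value outside its range is refused whole. The fingers move at their own pace and stop on an object; the grip force is fixed at half the most. Time passes only in rows, so rows that repeat a pose let the fingers close. It gives the time, the measured TCP pose, the force, the opening and the grip force at its end, in the units of the state.
- robot.get_obs(): the state, without advancing time (a new reading comes with each control period).
- robot.snapshot(name): name is "scene" or "top" or "wrist"; returns a dict with "image" (384x512x3 uint8, red, green, blue), "z_map" (384x512 float32, m along the optical axis (not along the pixel's ray), 0 where there is no reading), "mtx" (3x3 intrinsics, pixels), "R" (3x3) and "t" (3): a world point X has camera coordinates R X + t. Camera axes: x right, y down, z forward; pixel columns grow to the right and rows downward; lengths in m; the calibration is good to about 2 mm. A picture is of the moment at which its call begins.
- robot.close_job(): hands the job in; it is judged then, once.
The state is a dict: "time": time; "joint_positions": joint angles; "qvel": joint speeds; "joint_torque": joint torques, N m; "tool_pos": TCP position; "ee_rot": TCP orientation; "wrist_force": force on the tool from outside, world axes, zero at the start; "wrist_torque": the same for the moment, N m; "width": finger opening in m; "finger_force": force on a finger pad.
Only numpy, scipy, OpenCV 4.12 (cv2) and the standard library are available. Lean on these libraries where they do the work, as an engineer would, in place of code of your own. Each camera call takes 0.05 s, during which the arm holds its last target. There are 200 camera calls.

## Task

Pack the leak-test kit into the grey carrier: the silver steel adapter goes in the yellow insert, the white roll of thread tape in the green one, the red port cap in the red one and the fuse box with the blue lid in the blue one. Set each down gently (do not drop it), the same way up as it stood, on the floor in the middle of its insert. Leave the look-alikes, the brass adapter and the yellow cap, standing where they are.

Things in the scene. Friction and masses are not known exactly. Their poses are not given: they have to be found in the camera images.
- steel_adapter: Silver steel pipe adapter, 22 x 25 x 36 mm, standing upright on the bench; origin at the centre of its underside, z up. Hexagon with two flats facing its +x and -x, so grip across x (22 mm across the flats) at 12 to 24 mm height; threads 16 mm thick below and above
- thread_tape: Roll of white thread tape with light-blue core and edge, lying flat, 54 mm across, 14 mm high (solid to 12 mm; outer width 52 mm), round, so it can be gripped across at any yaw. Origin: centre of its underside, z up. Among the loose things also lie, fixed and not reported, a brown tape roll (51 mm across, 19 mm high) and a black clip (12 x 60 x 13 mm); origins of neighbours are at least 85 mm apart
- red_cap: Red port cap: a cup 19 mm across and 13 mm high standing on the bench with a thin pull tab, together 19 x 29 mm. Origin: underside, centre of the 19 x 29 mm outline; the tab points to the cap's -y, so the round cup's centre lies 4.7 mm from the origin towards its +y. z up; grip across x, over the cup
- fuse_box: Small flat white box with a blue lid, 22 (x) x 60 (y) x 15 mm high (solid to 11 mm), lying lid up. Origin: centre of its underside, z up; grip across its 22 mm x width
- brass_adapter: Look-alike that stays: brass-coloured pipe adapter, 19 x 22 x 34 mm, standing upright on the bench; origin at the centre of its underside, z up. Hexagon with two flats facing its +x and -x, so grip across x
- yellow_cap: Look-alike that stays: yellow port cap: a cup 19 mm across and 13 mm high standing on the bench with a thin pull tab, together 19 x 29 mm. Origin: underside, centre of the 19 x 29 mm outline; the tab points to the cap's -y, so the round cup's centre lies 4.7 mm from the origin towards its +y. z up; grip across x, over the cup
- insert_yellow: Yellow insert: open square tray, 102 mm outside, yellow plastic, fixed in a grey carrier tray with the other three colours, two by two at 104 mm pitch (which colour is where varies). Inside 96 x 96 mm; its floor is 3 mm above its origin and its rim 8 mm above its origin, so the rim stands 5 mm above the floor, with 3 mm walls. Origin: centre of its underside, 3 mm above the bench; x and y along its sides, z up
- insert_green: Green insert: open square tray, 102 mm outside, green plastic, fixed in a grey carrier tray with the other three colours, two by two at 104 mm pitch (which colour is where varies). Inside 96 x 96 mm; its floor is 3 mm above its origin and its rim 8 mm above its origin, so the rim stands 5 mm above the floor, with 3 mm walls. Origin: centre of its underside, 3 mm above the bench; x and y along its sides, z up
- insert_red: Red insert: open square tray, 102 mm outside, red plastic, fixed in a grey carrier tray with the other three colours, two by two at 104 mm pitch (which colour is where varies). Inside 96 x 96 mm; its floor is 3 mm above its origin and its rim 8 mm above its origin, so the rim stands 5 mm above the floor, with 3 mm walls. Origin: centre of its underside, 3 mm above the bench; x and y along its sides, z up
- insert_blue: Blue insert: open square tray, 102 mm outside, blue plastic, fixed in a grey carrier tray with the other three colours, two by two at 104 mm pitch (which colour is where varies). Inside 96 x 96 mm; its floor is 3 mm above its origin and its rim 8 mm above its origin, so the rim stands 5 mm above the floor, with 3 mm walls. Origin: centre of its underside, 3 mm above the bench; x and y along its sides, z up
Things that resemble listed ones, but are neither listed nor needed, are in the scene too. What is shaped like the steel_adapter but pink or turquoise is not meant. Of the things that look like the fuse_box, the smaller one is meant.

How it is judged:
At the end, for the whole second after the job is handed in: Adapter in yellow, tape in green, red cap in red, fuse box in blue: each origin within 15 mm of the insert's centre, underside on its floor (1 to 6 mm above the insert's origin), upright within 0.12 rad, released, at rest; brass adapter and yellow cap upright within 20 mm of their starts (horizontal distance between steel_adapter and insert_yellow below 0.015 m and z of steel_adapter in the frame of insert_yellow between 0.001 and 0.006 m and angle between each of steel_adapter, thread_tape, red_cap, fuse_box, brass_adapter, yellow_cap's own z axis and vertical below 0.12 rad and linear speed of each of steel_adapter, thread_tape, red_cap, fuse_box below 0.02 m/s and horizontal distance between thread_tape and insert_green below 0.015 m and z of thread_tape in the frame of insert_green between 0.001 and 0.006 m and horizontal distance between red_cap and insert_red below 0.015 m and z of red_cap in the frame of insert_red between 0.001 and 0.006 m and horizontal distance between fuse_box and insert_blue below 0.015 m and z of fuse_box in the frame of insert_blue between 0.001 and 0.006 m and distance of each of brass_adapter, yellow_cap from where it was at the start of the episode below 0.02 m); the robot touches nothing.
It fails at once if a kit item is dropped: unheld in the air with its underside more than 60 mm above the bench ((height (world z) of steel_adapter above 0.06 m and contact force between steel_adapter and anything else below 0.01 N) or (height (world z) of thread_tape above 0.06 m and contact force between thread_tape and anything else below 0.01 N) or (height (world z) of red_cap above 0.06 m and contact force between red_cap and anything else below 0.01 N) or (height (world z) of fuse_box above 0.06 m and contact force between fuse_box and anything else below 0.01 N)).
It fails at once if the brass adapter is moved by more than 20 mm or tipped over (distance of brass_adapter from where it was at the start of the episode above 0.02 m or angle between brass_adapter's own z axis and vertical above 0.5 rad).
It fails at once if the yellow cap is moved by more than 20 mm or tipped over (distance of yellow_cap from where it was at the start of the episode above 0.02 m or angle between yellow_cap's own z axis and vertical above 0.5 rad).
It also fails if it takes over 104 s, if anything falls off the work surface, if the arm or the gripper's body presses on something with over 40 N, if the wrist force passes 120 N, or if a joint passes its speed limit or range.

## Working session

There is one attempt and no reset: what is moved stays moved. The work goes in short steps, Python scripts to look and compute and a tool call to move; the robot and the scene stay as the last step left them, time stands still between calls to the robot, and variables do not carry over. Pictures are saved under pics/ and viewed, at most 14 in all, crops included, and the job is handed in when it is done.

Besides the shell and the picture viewer there is one more tool, called after "Call:" by a JSON object that holds its "api" and its "payload", one argument or row to a line. carry_out: Moves the arm, as the interface text tells. Its arguments: {"type":"object","properties":{"steps":{"type":"array","items":{"type":"array"}}},"required":["steps"]}

```bash
mkdir -p pics; ls; python3 - <<'E'
from bench import robot
import cv2,pickle
for n in("top","scene"):
    s=robot.snapshot(n); pickle.dump(s,open(n+".pkl","wb"))
    cv2.imwrite(f"pics/{n}0.png",cv2.resize(s["image"][:,:,::-1],(800,600),interpolation=cv2.INTER_CUBIC))
    print(n,s["R"].round(3).tolist(),s["t"].round(3),s["mtx"].round(1).tolist())
print(robot.get_obs())
E
```

```text
pics
top [[-0.021, -1.0, -0.01], [-0.998, 0.022, -0.064], [0.064, 0.009, -0.998]] [-0.031  0.512  1.066] [[381.5, 0.0, 252.5], [0.0, 381.5, 190.0], [0.0, 0.0, 1.0]]
scene [[0.705, -0.709, 0.014], [-0.305, -0.321, -0.897], [0.64, 0.628, -0.443]] [-0.423  0.181  0.755] [[416.3, 0.0, 245.2], [0.0, 416.3, 194.6], [0.0, 0.0, 1.0]]
{'time': 0.1, 'joint_positions': array([-1.38009134e+00,  8.78638738e-02,  1.37205574e+00,  2.13797927e-05,
        1.68361248e+00, -1.03089448e-01]), 'qvel': array([ 9.86357932e-05,  8.86513206e-05, -2.70402787e-03, -6.07743322e-04,
        1.34410309e-03,  5.25821234e-04]), 'joint_torque': array([ 1.37240851e-03, -3.41251016e+01, -3.03302228e+01,  7.19697587e-02,
        3.04116053e-02, -9.89714840e-05]), 'tool_pos': array([ 0.15918863, -0.52595421,  0.20445468]), 'ee_rot': array([-3.13966570e+00, -2.20717258e-04,  2.93796606e-01]), 'wrist_force': array([-0.13583778, -0.82519052,  0.24190627]), 'wrist_torque': array([-0.03191344,  0.02351363,  0.01510461]), 'finger_force': 0.0, 'width': 0.0937758130449963}
```

View pics/top0.png

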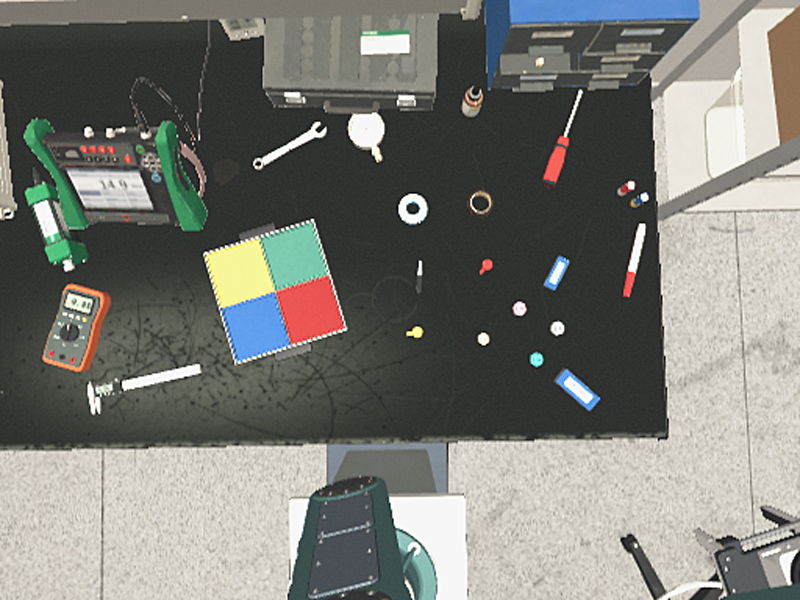

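View pics/scene0.png

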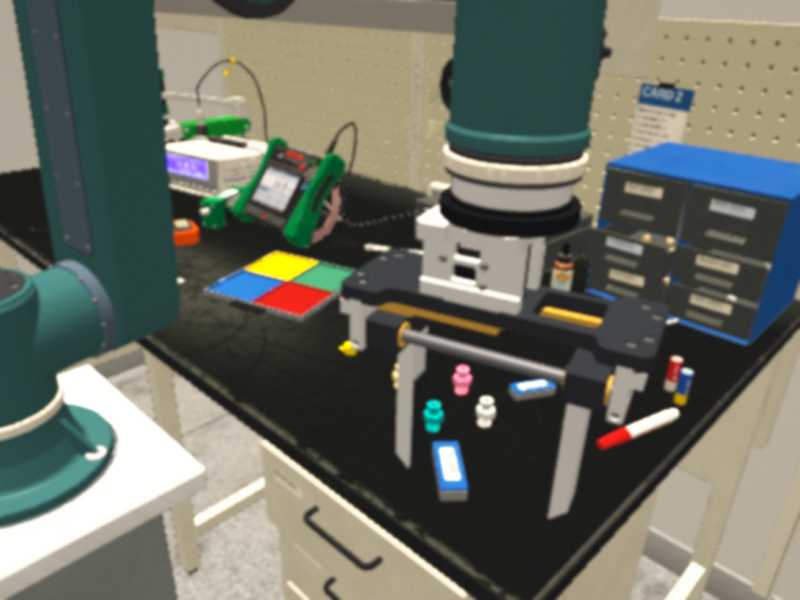

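The top view (800x600 scale) shows these positions:
- Inserts: yellow (239,273), green (295,250), blue (257,326), red (310,308).
- Kit items: white tape (413,209), red cap (486,267), small fuse box (557,273), silver adapter (557,328).
- Look-alikes: brass adapter (483,339), yellow cap (415,332), pink (519,309), turquoise (536,359), big box (577,389).

The scene view agrees.

```bash
cat > h.py <<'E'
import numpy as np, cv2, pickle
from scipy.spatial.transform import Rotation as Ro
def plane(s,uv,z):
    "pixels (N,2) -> world points on plane z"
    uv=np.atleast_2d(uv).astype(float)
    d=np.c_[uv,np.ones(len(uv))]@np.linalg.inv(s["mtx"]).T@s["R"]
    c=-s["R"].T@s["t"]
    return (c+d*((z-c[2])/d[:,2])[:,None])
def mask(s,lo,hi):
    return cv2.inRange(cv2.cvtColor(s["image"],cv2.COLOR_RGB2HSV),lo,hi)
def blobs(m,amin=8,box=None):
    "contours near box (x0,y0,x1,y1): centroid, area, contour"
    o=[]
    for c in cv2.findContours(m,cv2.RETR_EXTERNAL,cv2.CHAIN_APPROX_NONE)[0]:
        b=cv2.moments(c); a=b["m00"]
        if a<amin: continue
        u,v=b["m10"]/a,b["m01"]/a
        if box is None or (box[0]<=u<=box[2] and box[1]<=v<=box[3]): o.append((u,v,a,c))
    return sorted(o,key=lambda t:-t[2])
def rect(s,c,z):
    "min area rectangle of contour on plane z: centre, short, long, yaw of the long side (deg)"
    p=plane(s,c.reshape(-1,2),z)[:,:2].astype(np.float32)
    b=cv2.boxPoints(cv2.minAreaRect(p*1000))/1000
    e=[b[1]-b[0],b[2]-b[1]]; e.sort(key=np.linalg.norm)
    return b.mean(0).round(4),np.linalg.norm(e,axis=1).round(4),round(float(np.degrees(np.arctan2(e[1][1],e[1][0]))),1)
def go(o,xyz,closing=None):
    "shift in tool axes and turn (10 deg units) so TCP is at xyz, closing line (tool y) at world angle closing deg"
    R=Ro.from_euler("xyz",o["ee_rot"]).as_matrix()
    d=R.T@(np.array(xyz)-o["tool_pos"]); t=0
    if closing is not None:
        now=np.degrees(np.arctan2(R[1,1],R[0,1]))
        t=-((closing-now+90)%180-90)/10   # tool z down
    print("shift",d.round(4),"turn",round(t,2),"q6",np.degrees(o["joint_positions"][5]).round(1))
E
python3 - <<'E'
from h import *
s=pickle.load(open("top.pkl","rb"))
k=1.5625
for n,u,v,lo,hi in[("y",239,273,(22,120,120),(35,255,255)),("g",295,250,(65,60,60),(90,255,255)),("b",257,326,(105,120,80),(120,255,255))]:
    for b in blobs(mask(s,lo,hi),300,(u/k-12,v/k-12,u/k+12,v/k+12))[:1]: print(n,b[:3],rect(s,b[3],.009))
m=mask(s,(0,150,100),(5,255,255))|mask(s,(172,150,100),(180,255,255))
for b in blobs(m,300)[:1]: print("r",rect(s,b[3],.009))
for b in blobs(m,8,(300,160,320,180)): print("redcap",b[:3],rect(s,b[3],.007))
for n,u,v in[("tape",413,209),("fuse",557,273),("steel",557,328),("brass",483,339),("yc",416,332),("pink",519,309),("turq",536,359),("brown",480,203),("clip",420,277)]:
    print(n,plane(s,[[u/k,v/k]],.012)[0].round(3), s["image"][int(v/k),int(u/k)])
E
```

```text
g (187.5750603607442, 163.49694645646923, 1173.5) (array([0.5924, 0.1428], dtype=float32), array([0.1014, 0.1018], dtype=float32), 16.1)
b (162.97008172796262, 209.03590192644484, 1142.0) (array([0.4643, 0.2142], dtype=float32), array([0.1015, 0.1016], dtype=float32), -73.9)
r (array([0.4928, 0.1143], dtype=float32), array([0.1007, 0.1013], dtype=float32), -73.8)
redcap (310.81761006289304, 170.1572327044025, 26.5) (array([ 0.5643, -0.2094], dtype=float32), array([0.02  , 0.0261], dtype=float32), -1.8)
tape [ 0.673 -0.08   0.012] [49 49 47]
fuse [ 0.549 -0.339  0.012] [249 248 247]
steel [ 0.449 -0.335  0.012] [251 251 251]
brass [ 0.432 -0.201  0.012] [248 248 251]
yc [ 0.447 -0.08   0.012] [248 248 156]
pink [ 0.485 -0.268  0.012] [247 249 250]
turq [ 0.394 -0.295  0.012] [137 247 245]
brown [ 0.681 -0.203  0.012] [50 51 50]
clip [ 0.547 -0.089  0.012] [71 76 78]
```

Call:
{"api": "carry_out", "payload": {
  "steps": [
    [[0.06, -0.018, 0], 0, 0],
    [[0.12, -0.036, 0], 0, 0],
    [[0.18, -0.054, 0], 0, 0],
    [[0.24, -0.072, 0], 0, 0],
    [[0.3, -0.09, 0], 0, 0],
    [[0.34, -0.105, 0], 0, 0],
    [[0.34, -0.105, 0], 0, 0],
    [[0.34, -0.105, 0], 0, 0]
  ]
}}

```text
time: 1.1
tool_pos: [0.4537, -0.3277, 0.2049]
ee_rot: [-3.141, 0.001, 0.294]
wrist_force: [0.6, -0.6, -0.3]
width: 0.0471
finger_force: 0.0
```

```bash
python3 - <<'E'
from h import *
from bench import robot
s=robot.snapshot("wrist"); pickle.dump(s,open("w1.pkl","wb"))
cv2.imwrite("pics/w1.png",cv2.resize(s["image"][:,:,::-1],(800,600),interpolation=cv2.INTER_CUBIC))
o=robot.get_obs();print(o["tool_pos"],o["ee_rot"],o["width"],(-s["R"].T@s["t"]).round(3),s["mtx"][0,0])
E
```

```text
[ 0.45342765 -0.32806023  0.20514707] [-3.14133575e+00  9.30047277e-04  2.92715006e-01] 0.04664362380227723 [ 0.526 -0.307  0.385] 306.66525239346566
```

View pics/w1.png

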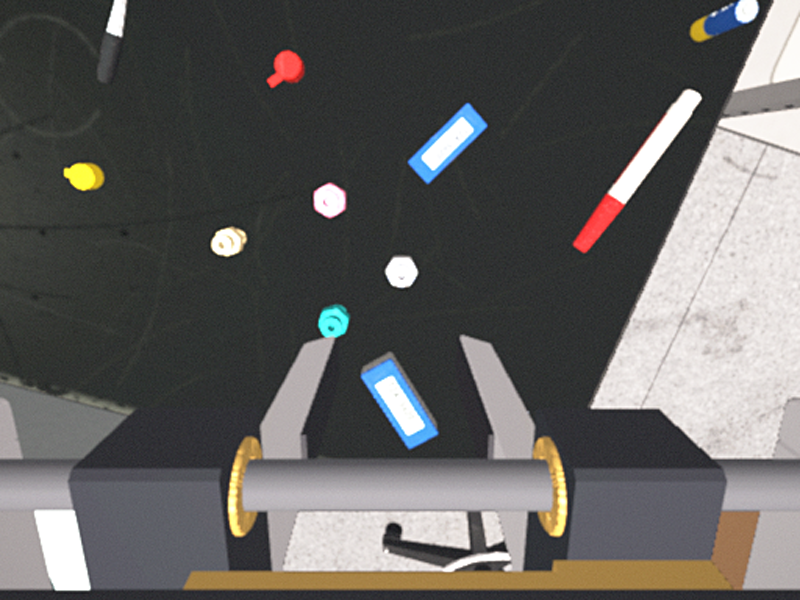

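The wrist view shows the silver adapter at (402,271), small fuse box at (448,143), red cap at (287,67) with its tab to the lower left, and brass adapter at (228,241).

```bash
python3 - <<'E'
from h import *
from bench import robot
s=pickle.load(open("w1.pkl","rb")); o=robot.get_obs(); k=1.5625
hsv=cv2.cvtColor(s["image"],cv2.COLOR_RGB2HSV)
br=cv2.inRange(hsv,(0,0,95),(180,255,255))
for n,u,v,z in[("steel",402,271,.024),("fuse",448,143,.015),("redcap",287,67,.013),("brass",228,241,.024)]:
    b=blobs(br,20,(u/k-10,v/k-10,u/k+10,v/k+10))[0]
    print(n,b[:3],plane(s,[b[:2]],z)[0].round(4),rect(s,b[3],z))
    if n=="steel":
        p=plane(s,b[3].reshape(-1,2),z)[:,:2]
        for a in range(0,180,10):
            q=p@[np.cos(np.radians(a)),np.sin(np.radians(a))]; print(a,round(float(np.ptp(q))*1000,1),end="; ")
    if n=="redcap":
        m=br.copy(); m=cv2.morphologyEx(m,cv2.MORPH_OPEN,cv2.getStructuringElement(2,(9,9)))
        c=blobs(m,20,(u/k-10,v/k-10,u/k+10,v/k+10))[0]; print("cup",plane(s,[c[:2]],z)[0].round(4),rect(s,c[3],z))
c=s["image"][150:200,230:285,::-1]; d=s["image"][20:65,160:215,::-1]
cv2.imwrite("pics/c1.png",np.hstack([cv2.resize(x,(400,400),interpolation=cv2.INTER_CUBIC) for x in(c,d)]))
E
```

```text
steel (256.4617010036978, 173.53882725832014, 315.5) [ 0.4497 -0.3325  0.024 ] (array([ 0.4491, -0.3327], dtype=float32), array([0.0247, 0.0253], dtype=float32), -73.2)
0 25.9; 10 25.3; 20 25.0; 30 25.7; 40 26.3; 50 26.2; 60 25.3; 70 24.8; 80 24.4; 90 25.3; 100 25.6; 110 25.3; 120 24.9; 130 24.1; 140 24.5; 150 25.7; 160 26.4; 170 26.3; fuse (286.0931818181818, 91.19318181818181, 1100.0) [ 0.5506 -0.3375  0.015 ] (array([ 0.5498, -0.3374], dtype=float32), array([0.0235, 0.0616], dtype=float32), -29.1)
redcap (183.12359550561797, 43.54260299625468, 356.0) [ 0.5657 -0.2117  0.013 ] (array([ 0.5654, -0.2096], dtype=float32), array([0.0219, 0.0291], dtype=float32), -60.3)
cup [ 0.567  -0.2126  0.013 ] (array([ 0.5674, -0.2128], dtype=float32), array([0.0208, 0.0213], dtype=float32), -76.1)
brass (145.94303797468353, 154.2431434599156, 316.0) [ 0.4342 -0.2003  0.024 ] (array([ 0.4339, -0.2005], dtype=float32), array([0.0232, 0.026 ], dtype=float32), -78.9)
```

View pics/c1.png

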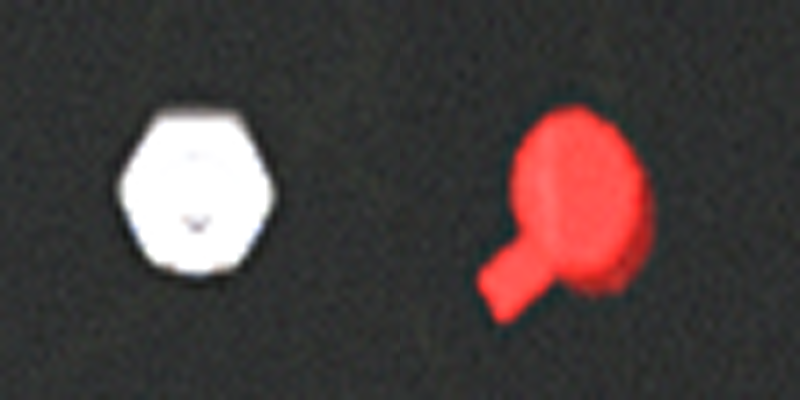

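The crop shows the hexagon's corners left and right and its flats facing image up and down, so the flat normals lie near 18/78/138°. The red cap's tab points to the lower left. I'll grip the adapter with the closing line at 78°.

Call:
{"api": "carry_out", "payload": {
  "steps": [
    [[-0.005, 0.003, 0.04], 1, 0],
    [[-0.0055, 0.0035, 0.09], 2, 0],
    [[-0.0055, 0.0035, 0.13], 2.9, 0],
    [[-0.0055, 0.0035, 0.16], 2.9, 0],
    [[-0.0055, 0.0035, 0.18], 2.9, 0],
    [[-0.0055, 0.0035, 0.202], 2.9, 0],
    [[-0.0055, 0.0035, 0.202], 2.9, 0],
    [[-0.0055, 0.0035, 0.202], 2.9, 1],
    [[-0.0055, 0.0035, 0.202], 2.9, 1],
    [[-0.0055, 0.0035, 0.202], 2.9, 1]
  ]
}}

```text
time: 2.4
tool_pos: [0.4502, -0.3328, 0.0042]
ee_rot: [3.141, -0.001, -0.213]
wrist_force: [-0.5, 0.2, 2.3]
width: 0.0212
finger_force: 30.0
```

```bash
python3 - <<'E'
from h import *
from bench import robot
o=robot.get_obs(); print(o["tool_pos"],o["ee_rot"],o["width"],o["finger_force"],o["wrist_force"])
go(o,[.5639,.2427,.13]); go(o,[.5639,.2427,.010])
E
```

```text
[ 0.45024126 -0.33278156  0.00421457] [ 3.14095248e+00 -9.48330091e-04 -2.12501645e-01] 0.02124349969894532 30.025109798734775 [-0.48591669  0.15723231  2.26148154]
shift [-0.0102 -0.5864 -0.1262] turn 0 q6 59.9
shift [-0.0103 -0.5865 -0.0062] turn 0 q6 59.9
```

Call:
{"api": "carry_out", "payload": {
  "steps": [
    [[0, 0, -0.02], 0, 1],
    [[0, 0, -0.06], 0, 1],
    [[0, 0, -0.1], 0, 1],
    [[0, -0.03, -0.12], 0, 1],
    [[-0.002, -0.08, -0.125], 0, 1],
    [[-0.003, -0.13, -0.125], 0, 1],
    [[-0.004, -0.18, -0.125], 0, 1],
    [[-0.004, -0.23, -0.125], 0, 1],
    [[-0.005, -0.28, -0.125], 0, 1],
    [[-0.006, -0.33, -0.125], 0, 1]
  ]
}}

```text
time: 3.65
tool_pos: [0.5137, -0.0069, 0.1285]
ee_rot: [3.141, -0.0, -0.212]
wrist_force: [0.2, 0.0, -1.1]
width: 0.0212
finger_force: 30.0
```

Call:
{"api": "carry_out", "payload": {
  "steps": [
    [[-0.001, -0.05, 0], 0, 1],
    [[-0.002, -0.1, 0], 0, 1],
    [[-0.002, -0.15, 0], 0, 1],
    [[-0.003, -0.2, 0], 0, 1],
    [[-0.004, -0.24, 0], 0, 1],
    [[-0.004, -0.256, 0], 0, 1],
    [[-0.004, -0.256, 0], 0, 1],
    [[-0.004, -0.256, 0], 0, 1]
  ]
}}

```text
time: 4.65
tool_pos: [0.5637, 0.2411, 0.1284]
ee_rot: [3.141, 0.0, -0.214]
wrist_force: [-0.3, -0.5, -2.9]
width: 0.0211
finger_force: 30.0
```

```bash
python3 - <<'E'
from h import *
from bench import robot
o=robot.get_obs(); print(o["tool_pos"],o["ee_rot"],o["width"],o["finger_force"],o["wrist_force"])
s=robot.snapshot("wrist"); pickle.dump(s,open("w2.pkl","wb"))
cv2.imwrite("pics/w2.png",cv2.resize(s["image"][:,:,::-1],(800,600)))
go(o,[.5639,.2427,.0105])
E
```

```text
[0.56369464 0.24111199 0.1283859 ] [ 3.14052892e+00  1.27717566e-04 -2.13615338e-01] 0.02113560614901431 29.99973386947204 [-0.28733815 -0.52866226 -2.91225893]
shift [-1.000e-04 -1.700e-03  1.179e-01] turn 0 q6 120.1
```

View pics/w2.png

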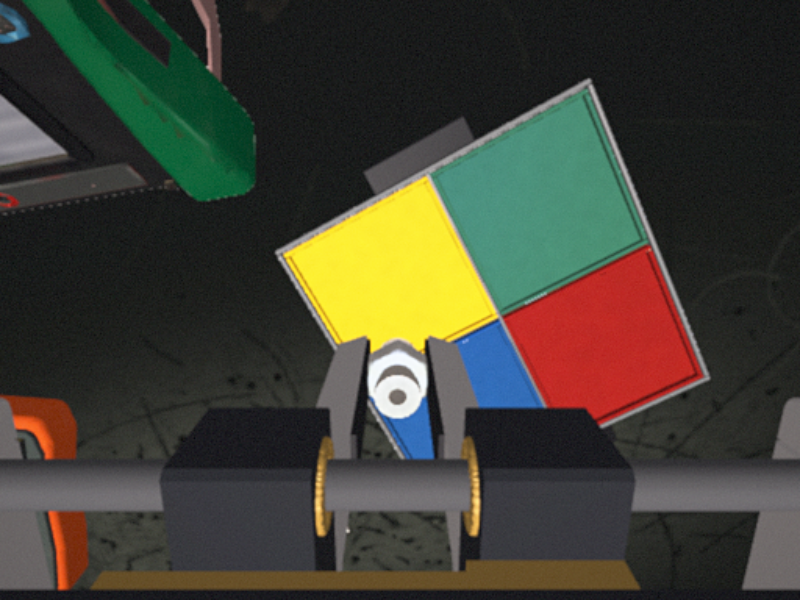

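The adapter is held upright between the fingers at (397,380) above the yellow insert. The green tester at (210,150) is close, so I'll check its height and position before going down.

```bash
python3 - <<'E'
from h import *
s=pickle.load(open("top.pkl","rb"))
v,u=np.mgrid[0:384,0:512]; Z=s["z_map"]
P=(np.stack([u,v,np.ones_like(u)],-1)@np.linalg.inv(s["mtx"]).T*Z[...,None]-s["t"])@s["R"]
ok=(Z>0)&(P[...,2]>.08)
for x,y in[(.564,.243)]:
    d=np.hypot(P[...,0]-x,P[...,1]-y); d[~ok]=9
    i=np.argsort(d.ravel())[:3]; print([(P.reshape(-1,3)[j].round(3).tolist(),d.ravel()[j].round(3)) for j in i])
    q=P[ok&(d<.2)]; print(q.min(0),q.max(0))
s=pickle.load(open("w2.pkl","rb"))
for n,lo,hi in[("g",(65,60,60),(90,255,255)),("r",(0,150,80),(5,255,255))]:
    for b in blobs(mask(s,lo,hi),3000,(300,80,480,300))[:1]: print(n,rect(s,b[3],.009))
E
```

```text
[([0.675, 0.32, 0.081], np.float64(0.135)), ([0.678, 0.317, 0.081], np.float64(0.136)), ([0.677, 0.324, 0.084], np.float64(0.139))]
[0.67501317 0.30961301 0.08004037] [0.75157705 0.39541122 0.17579972]
g (array([0.5923, 0.143 ], dtype=float32), array([0.1024, 0.1027], dtype=float32), -74.0)
r (array([0.4925, 0.1144], dtype=float32), array([0.1023, 0.1036], dtype=float32), 16.0)
```

Call:
{"api": "carry_out", "payload": {
  "steps": [
    [[0, -0.0015, 0.04], 0, 1],
    [[0, -0.0015, 0.075], 0, 1],
    [[0, -0.0015, 0.1], 0, 1],
    [[0, -0.0015, 0.11], 0, 1],
    [[0, -0.0015, 0.115], 0, 1],
    [[0, -0.0015, 0.118], 0, 1],
    [[0, -0.0015, 0.118], 0, 1],
    [[0, -0.0015, 0.118], 0, 1]
  ]
}}

```text
time: 5.7
tool_pos: [0.5646, 0.2442, 0.0113]
ee_rot: [-3.141, -0.001, -0.212]
wrist_force: [-0.6, -0.0, -1.6]
width: 0.021
finger_force: 30.0
```

Call:
{"api": "carry_out", "payload": {
  "steps": [
    [[0, 0, 0.001], 0, 1],
    [[0, 0, 0.001], 0, 1],
    [[0, 0, 0.001], 0, 0.3],
    [[0, 0, 0.001], 0, 0],
    [[0, 0, 0.001], 0, 0],
    [[0, 0, -0.02], 0, 0],
    [[0, 0, -0.06], 0, 0],
    [[0, 0, -0.1], 0, 0],
    [[-0.02, 0.05, -0.12], 0, 0],
    [[-0.04, 0.1, -0.12], 0, 0]
  ]
}}

```text
time: 6.95
tool_pos: [0.5049, 0.1542, 0.133]
ee_rot: [-3.14, -0.005, -0.211]
wrist_force: [0.5, 0.0, 0.3]
width: 0.047
finger_force: 0.0
```

```bash
python3 - <<'E'
from h import *
from bench import robot
o=robot.get_obs(); print(o["time"],o["tool_pos"],o["ee_rot"])
go(o,[.55,-.3374,.16],61-180-180); go(o,[.5505,-.3374,.003],61)
E
```

```text
6.95 [0.50486498 0.15417846 0.13300268] [-3.14001901 -0.00500675 -0.21109461]
shift [ 0.1473  0.4712 -0.027 ] turn 1.69 q6 112.9
shift [0.147  0.4713 0.13  ] turn 1.69 q6 112.9
```

Call:
{"api": "carry_out", "payload": {
  "steps": [
    [[0.016, 0.05, 0], 0.3, 0],
    [[0.031, 0.1, 0], 0.6, 0],
    [[0.047, 0.15, 0], 0.9, 0],
    [[0.062, 0.2, 0], 1.2, 0],
    [[0.078, 0.25, 0], 1.5, 0],
    [[0.094, 0.3, 0], 1.7, 0],
    [[0.109, 0.35, 0], 1.7, 0],
    [[0.125, 0.4, 0], 1.7, 0],
    [[0.14, 0.45, 0], 1.7, 0],
    [[0.145, 0.47, 0], 1.7, 0]
  ]
}}

```text
time: 8.2
tool_pos: [0.5461, -0.338, 0.1298]
ee_rot: [3.141, 0.001, -0.512]
wrist_force: [-0.2, 0.6, 1.1]
width: 0.0472
finger_force: 0.0
```

Call:
{"api": "carry_out", "payload": {
  "steps": [
    [[0, 0, 0], 0, 0],
    [[0, 0, 0], 0, 0]
  ]
}}

```text
time: 8.45
tool_pos: [0.5468, -0.3337, 0.1305]
ee_rot: [-3.141, 0.001, -0.508]
wrist_force: [-0.1, 0.4, 0.6]
width: 0.0468
finger_force: 0.0
```

```bash
python3 - <<'E'
from h import *
from bench import robot
o=robot.get_obs(); print(o["time"],o["tool_pos"],o["ee_rot"])
go(o,[.5505,-.3374,.002],61)
s=robot.snapshot("wrist");cv2.imwrite("pics/w3.png",s["image"][:,:,::-1])
s=robot.snapshot("top")
b=blobs(mask(s,(100,100,80),(120,255,255)),20,(345,160,370,190))
for x in b: print(x[:3],rect(s,x[3],.015))
E
```

```text
8.45 [ 0.54678167 -0.33365567  0.13049857] [-3.14074512e+00  5.94512325e-04 -5.07599474e-01]
shift [0.0051 0.0016 0.1285] turn -0.01 q6 82.6
(353.09859154929575, 179.53051643192487, 35.5) (array([ 0.5421, -0.3323], dtype=float32), array([0.0227, 0.0423], dtype=float32), -28.2)
```

View pics/w3.png

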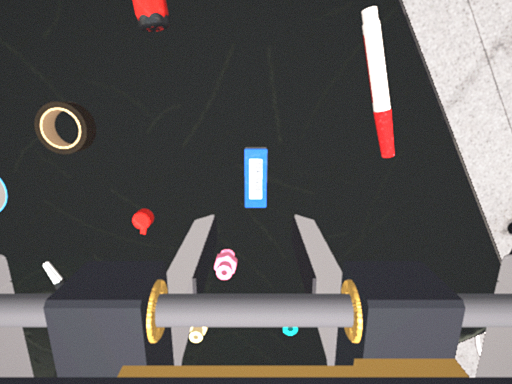

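The fuse box stands upright in the image at (256,178), on the fingers' centre line and parallel to them. I'll go down and grip.

Call:
{"api": "carry_out", "payload": {
  "steps": [
    [[0.005, 0.001, 0.04], 0, 0],
    [[0.005, 0.0015, 0.08], 0, 0],
    [[0.005, 0.0015, 0.105], 0, 0],
    [[0.005, 0.0015, 0.12], 0, 0],
    [[0.005, 0.0015, 0.128], 0, 0],
    [[0.005, 0.0015, 0.128], 0, 0],
    [[0.005, 0.0015, 0.128], 0, 0],
    [[0.005, 0.0015, 0.128], 0, 1],
    [[0.005, 0.0015, 0.128], 0, 1],
    [[0.005, 0.0015, 0.128], 0, 1]
  ]
}}

```text
time: 9.8
tool_pos: [0.5504, -0.3392, 0.0028]
ee_rot: [-3.142, -0.001, -0.509]
wrist_force: [0.3, -0.1, 0.4]
width: 0.0217
finger_force: 30.0
```

```bash
python3 - <<'E'
from h import *
from bench import robot
o=robot.get_obs(); print(o["tool_pos"],o["ee_rot"],o["width"],o["finger_force"],o["wrist_force"])
go(o,[.4643,.2142,.13])
E
```

```text
[ 0.55038581 -0.33919987  0.00280201] [-3.14154824e+00 -5.31968004e-04 -5.09160374e-01] 0.02171710812812837 30.009998381137848 [ 0.28823255 -0.06401976  0.42747858]
shift [-0.3449 -0.4412 -0.1274] turn 0 q6 82.5
```

Call:
{"api": "carry_out", "payload": {
  "steps": [
    [[0, 0, -0.02], 0, 1],
    [[0, 0, -0.06], 0, 1],
    [[0, 0, -0.1], 0, 1],
    [[-0.015, -0.02, -0.12], -0.4, 1],
    [[-0.04, -0.06, -0.125], -1, 1],
    [[-0.07, -0.1, -0.125], -1.5, 1],
    [[-0.105, -0.14, -0.125], -2, 1],
    [[-0.14, -0.18, -0.125], -2.5, 1],
    [[-0.17, -0.22, -0.125], -3, 1],
    [[-0.2, -0.26, -0.125], -3, 1]
  ]
}}

```text
time: 11.05
tool_pos: [0.5023, -0.0131, 0.1293]
ee_rot: [3.141, -0.003, 0.015]
wrist_force: [0.2, 1.5, -0.2]
width: 0.0213
finger_force: 30.0
```

```bash
python3 - <<'E'
from h import *
from bench import robot
o=robot.get_obs(); print(o["tool_pos"],o["ee_rot"],o["width"])
go(o,[.4643,.2142,.13],106)
E
```

```text
[ 0.50230699 -0.01311422  0.12928415] [ 3.14115170e+00 -2.73196652e-03  1.48131105e-02] 0.0213462631361999
shift [-0.0346 -0.2279 -0.0009] turn -1.52 q6 81.2
```

Call:
{"api": "carry_out", "payload": {
  "steps": [
    [[-0.007, -0.045, 0], -0.5, 1],
    [[-0.014, -0.09, 0], -1, 1],
    [[-0.021, -0.135, 0], -1.5, 1],
    [[-0.028, -0.18, 0], -1.5, 1],
    [[-0.033, -0.215, 0], -1.5, 1],
    [[-0.0345, -0.228, 0], -1.5, 1],
    [[-0.0345, -0.228, 0.03], -1.5, 1],
    [[-0.0345, -0.228, 0.07], -1.5, 1],
    [[-0.0345, -0.228, 0.09], -1.5, 1],
    [[-0.0345, -0.228, 0.09], -1.5, 1]
  ]
}}

```text
time: 12.3
tool_pos: [0.4635, 0.2115, 0.0361]
ee_rot: [3.141, 0.004, 0.275]
wrist_force: [-0.2, -0.2, 0.3]
width: 0.0214
finger_force: 30.0
```

```bash
python3 - <<'E'
from h import *
from bench import robot
o=robot.get_obs(); print(o["tool_pos"],o["ee_rot"],o["width"])
go(o,[.4643,.2127,.009],106)
E
```

```text
[0.46346108 0.21152246 0.03611699] [3.14078054 0.00385223 0.27530714] 0.021391889706180035
shift [ 0.0012 -0.0009  0.0271] turn -0.02 q6 92.4
```

Call:
{"api": "carry_out", "payload": {
  "steps": [
    [[0, 0, 0.012], 0, 1],
    [[0, 0, 0.02], 0, 1],
    [[0, 0, 0.025], 0, 1],
    [[0, 0, 0.028], 0, 1],
    [[0, 0, 0.028], 0, 1],
    [[0, 0, 0.028], 0, 1]
  ]
}}

```text
time: 13.05
tool_pos: [0.4647, 0.2129, 0.0097]
ee_rot: [3.141, -0.0, 0.276]
wrist_force: [-0.2, 1.0, -0.0]
width: 0.0215
finger_force: 30.0
```

Call:
{"api": "carry_out", "payload": {
  "steps": [
    [[0, 0, 0.001], 0, 1],
    [[0, 0, 0.001], 0, 1],
    [[0, 0, 0.001], 0, 0.4],
    [[0, 0, 0.001], 0, 0.1],
    [[0, 0, 0.001], 0, 0],
    [[0, 0, -0.02], 0, 0],
    [[0, 0, -0.06], 0, 0],
    [[0, 0, -0.1], 0, 0],
    [[0, 0.05, -0.12], 0.5, 0],
    [[0, 0.1, -0.12], 1, 0]
  ]
}}

```text
time: 14.3
tool_pos: [0.4935, 0.1163, 0.1323]
ee_rot: [3.142, -0.006, 0.101]
wrist_force: [1.2, 0.6, -0.6]
width: 0.047
finger_force: 0.0
```

```bash
python3 - <<'E'
from h import *
from bench import robot
o=robot.get_obs(); print(o["time"],o["tool_pos"],o["ee_rot"])
go(o,[.567,-.2126,.13],62)
E
```

```text
14.3 [0.49352966 0.11626898 0.13228736] [ 3.14155331 -0.00572378  0.10101158]
shift [0.0399 0.3346 0.0025] turn 3.38 q6 91.1
```

Call:
{"api": "carry_out", "payload": {
  "steps": [
    [[0.006, 0.05, 0], 0.6, 0],
    [[0.012, 0.1, 0], 1.2, 0],
    [[0.018, 0.15, 0], 1.8, 0],
    [[0.024, 0.2, 0], 2.4, 0],
    [[0.03, 0.25, 0], 3, 0],
    [[0.036, 0.3, 0], 3.4, 0],
    [[0.039, 0.328, 0], 3.4, 0],
    [[0.04, 0.335, 0], 3.4, 0],
    [[0.04, 0.335, 0], 3.4, 0],
    [[0.04, 0.335, 0], 3.4, 0]
  ]
}}

```text
time: 15.55
tool_pos: [0.5655, -0.2111, 0.1296]
ee_rot: [-3.141, 0.0, -0.49]
wrist_force: [-0.5, 0.0, 0.3]
width: 0.0466
finger_force: 0.0
```

```bash
python3 - <<'E'
from h import *
from bench import robot
o=robot.get_obs(); print(o["time"],o["tool_pos"],o["ee_rot"])
s=robot.snapshot("wrist");cv2.imwrite("pics/w4.png",s["image"][:,:,::-1])
m=mask(s,(0,150,90),(8,255,255))|mask(s,(172,150,90),(180,255,255))
for b in blobs(m,60):
    c=plane(s,[b[:2]],.013)[0]
    if np.hypot(*(c[:2]-[.566,-.212]))<.04:
        k=np.zeros_like(m); cv2.drawContours(k,[b[3]],-1,255,-1)
        k=cv2.morphologyEx(k,cv2.MORPH_OPEN,cv2.getStructuringElement(2,(11,11)))
        q=blobs(k,60)[0]; print("all",c,"cup",q[:3],plane(s,[q[:2]],.010)[0].round(4),rect(s,q[3],.01)); cup=plane(s,[q[:2]],.010)[0]
go(o,[cup[0],cup[1],.002],62)
E
```

```text
15.55 [ 0.56554795 -0.21114354  0.12956676] [-3.14127071e+00  2.76010741e-04 -4.90092983e-01]Traceback (most recent call last):
  File "<stdin>", line 11, in <module>
IndexError: list index out of range
```

View pics/w4.png

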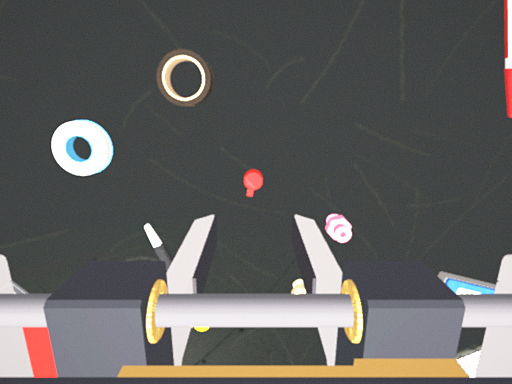

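The cap's cup is at (253,180) with its tab down and slightly left at (250,193). The white tape is at (82,147). I'll compute both positions.

```bash
python3 - <<'E'
from h import *
from bench import robot
o=robot.get_obs()
s=robot.snapshot("wrist")
m=mask(s,(0,120,70),(10,255,255))|mask(s,(170,120,70),(180,255,255))
b=blobs(m,40,(235,165,270,200))[0]
k=np.zeros_like(m); cv2.drawContours(k,[b[3]],-1,255,-1)
k=cv2.morphologyEx(k,cv2.MORPH_OPEN,cv2.getStructuringElement(2,(9,9)))
q=blobs(k,40)[0]; c=plane(s,[q[:2]],.010)[0]; print("cup",q[:3],c.round(4),rect(s,q[3],.01))
print("tab dir",np.degrees(np.arctan2(*(plane(s,[[250,194]],.003)[0]-c)[[1,0]])))
go(o,[c[0],c[1],.002],62)
t=blobs(mask(s,(0,0,110),(180,255,255)),500,(60,125,105,170))[0]
print("tape",plane(s,[t[:2]],.010)[0].round(4),rect(s,t[3],.010))
E
```

```text
cup (252.70909090909092, 179.68585858585857, 330.0) [ 0.5683 -0.2117  0.01  ] (array([ 0.568 , -0.2113], dtype=float32), array([0.0192, 0.0228], dtype=float32), -27.7)
tab dir 142.3449010147963
shift [ 0.0027 -0.0007  0.1277] turn -0.01 q6 92.2
tape [ 0.6758 -0.0798  0.01  ] (array([ 0.6752, -0.0795], dtype=float32), array([0.0546, 0.0612], dtype=float32), 76.9)
```

Call:
{"api": "carry_out", "payload": {
  "steps": [
    [[0.0025, 0, 0.04], 0.8, 0],
    [[0.0025, 0, 0.08], 0.8, 0],
    [[0.0025, 0, 0.105], 0.8, 0],
    [[0.0025, 0, 0.12], 0.8, 0],
    [[0.0025, 0, 0.127], 0.8, 0],
    [[0.0025, 0, 0.127], 0.8, 0],
    [[0.0025, 0, 0.127], 0.8, 0],
    [[0.0025, 0, 0.127], 0.8, 1],
    [[0.0025, 0, 0.127], 0.8, 1],
    [[0.0025, 0, 0.127], 0.8, 1]
  ]
}}

```text
time: 16.9
tool_pos: [0.5679, -0.2138, 0.0027]
ee_rot: [-3.142, -0.0, -0.631]
wrist_force: [0.6, -0.3, 0.7]
width: 0.0204
finger_force: 0.1
```

```bash
python3 - <<'E'
from h import *
from bench import robot
o=robot.get_obs(); print(o["tool_pos"],o["ee_rot"],o["width"],o["finger_force"],o["wrist_force"])
# cup = tcp; tab along tool -x; after aligning closing to 106 deg: yaw 16 -> origin = cup-4.7mm*toolx
y=np.radians(16); go(o,[.4927+.0047*np.cos(y),.1144+.0047*np.sin(y),.13],106)
E
```

```text
[ 0.56794523 -0.213793    0.00272532] [-3.14150908e+00 -4.70939459e-04 -6.31301455e-01] 0.0204258109767399 0.07436151907313615 [ 0.6261676  -0.25354739  0.67320687]
shift [-0.2515 -0.2243 -0.1274] turn -5.22 q6 100.2
```

Call:
{"api": "carry_out", "payload": {
  "steps": [
    [[0, 0, 0], 0, 1],
    [[0, 0, 0], 0, 1],
    [[0, 0, -0.02], 0, 1],
    [[0, 0, -0.03], 0, 1]
  ]
}}

```text
time: 17.4
tool_pos: [0.5689, -0.2142, 0.0348]
ee_rot: [-3.141, -0.003, -0.631]
wrist_force: [-0.1, -0.2, 0.3]
width: 0.0173
finger_force: 30.0
```

Call:
{"api": "carry_out", "payload": {
  "steps": [
    [[0, 0, -0.04], 0, 1],
    [[-0.01, -0.01, -0.08], -0.6, 1],
    [[-0.04, -0.035, -0.095], -1.2, 1],
    [[-0.075, -0.065, -0.095], -1.8, 1],
    [[-0.11, -0.098, -0.095], -2.4, 1],
    [[-0.145, -0.13, -0.095], -3, 1],
    [[-0.18, -0.16, -0.095], -3.6, 1],
    [[-0.215, -0.19, -0.095], -4.2, 1],
    [[-0.24, -0.215, -0.095], -4.8, 1],
    [[-0.251, -0.224, -0.095], -5.2, 1]
  ]
}}

```text
time: 18.65
tool_pos: [0.4972, 0.1172, 0.1288]
ee_rot: [3.141, -0.002, 0.281]
wrist_force: [-0.3, -0.2, 0.2]
width: 0.0173
finger_force: 30.0
```

Call:
{"api": "carry_out", "payload": {
  "steps": [
    [[0, 0, 0], 0, 1],
    [[0, 0, 0], 0, 1],
    [[0, 0, 0], 0, 1]
  ]
}}

```text
time: 19.02
tool_pos: [0.4977, 0.1144, 0.1277]
ee_rot: [3.141, -0.0, 0.275]
wrist_force: [-0.2, 0.2, 0.1]
width: 0.0174
finger_force: 30.0
```

```bash
python3 - <<'E'
from h import *
from bench import robot
o=robot.get_obs(); print(o["tool_pos"],o["ee_rot"],o["width"],o["finger_force"])
y=np.radians(16); go(o,[.4927+.0047*np.cos(y),.1144+.0047*np.sin(y),.0095],106)
s=robot.snapshot("wrist");cv2.imwrite("pics/w5.png",s["image"][:,:,::-1])
E
```

```text
[0.49767038 0.11442614 0.12765651] [ 3.14123521e+00 -2.58622409e-04  2.74501338e-01] 0.01741142249033319 29.97877429923392
shift [-1.000e-04 -1.400e-03  1.182e-01] turn -0.03 q6 80.9
```

View pics/w5.png

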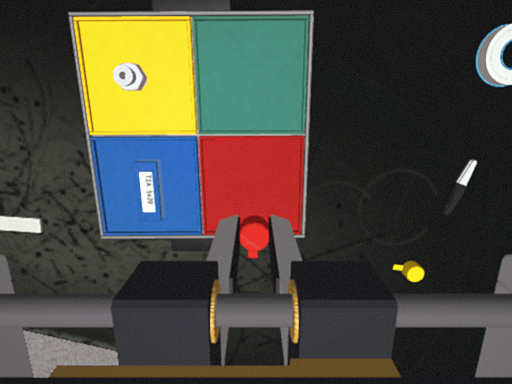

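The adapter stands in yellow (130,77) and the fuse box lies in blue (148,190). The red cap is held at (254,233) with its tab to the rear. I'll lower it.

Call:
{"api": "carry_out", "payload": {
  "steps": [
    [[0, -0.001, 0.04], 0, 1],
    [[0, -0.001, 0.075], 0, 1],
    [[0, -0.001, 0.1], 0, 1],
    [[0, -0.001, 0.11], 0, 1],
    [[0, -0.001, 0.116], 0, 1],
    [[0, -0.001, 0.118], 0, 1],
    [[0, -0.001, 0.118], 0, 1],
    [[0, -0.001, 0.118], 0, 1]
  ]
}}

```text
time: 20.08
tool_pos: [0.4977, 0.1163, 0.0103]
ee_rot: [3.141, -0.002, 0.276]
wrist_force: [0.8, -0.1, -0.6]
width: 0.0173
finger_force: 30.0
```

Call:
{"api": "carry_out", "payload": {
  "steps": [
    [[0, 0, 0.0013], 0, 1],
    [[0, 0, 0.0013], 0, 1],
    [[0, 0, 0.0013], 0, 0.4],
    [[0, 0, 0.0013], 0, 0.2],
    [[0, 0, 0.0013], 0, 0.2],
    [[0, 0, -0.02], 0, 0],
    [[0, 0, -0.06], 0, -0.3],
    [[0, 0, -0.1], 0, -0.7],
    [[0.03, 0.04, -0.12], 0, -0.7],
    [[0.06, 0.08, -0.12], 0, -0.7]
  ]
}}

```text
time: 21.32
tool_pos: [0.579, 0.0554, 0.1328]
ee_rot: [3.14, -0.006, 0.278]
wrist_force: [0.7, 0.5, -0.0]
width: 0.0794
finger_force: 0.0
```

```bash
python3 - <<'E'
from h import *
from bench import robot
o=robot.get_obs(); print(o["time"],o["tool_pos"],o["ee_rot"],o["width"])
go(o,[.65,-.0798,.13],106)
E
```

```text
21.325 [0.57903681 0.05535892 0.13275731] [ 3.13995982 -0.00585426  0.27769581] 0.07939813113302803
shift [0.0312 0.1494 0.0032] turn -0.01 q6 74.0
```

Call:
{"api": "carry_out", "payload": {
  "steps": [
    [[0.01, 0.045, 0], 0, -0.7],
    [[0.02, 0.09, 0], 0, -0.7],
    [[0.028, 0.13, 0], 0, -0.7],
    [[0.031, 0.149, 0], 0, -0.7],
    [[0.031, 0.149, 0], 0, -0.7],
    [[0.031, 0.149, 0], 0, -0.7]
  ]
}}

```text
time: 22.08
tool_pos: [0.6466, -0.0779, 0.1294]
ee_rot: [-3.141, 0.0, 0.278]
wrist_force: [0.7, -0.4, -0.2]
width: 0.08
finger_force: 0.0
```

```bash
python3 - <<'E'
from h import *
from bench import robot
o=robot.get_obs(); print(o["time"],o["tool_pos"],o["ee_rot"],o["width"])
s=robot.snapshot("wrist");cv2.imwrite("pics/w6.png",s["image"][:,:,::-1])
for t in blobs(mask(s,(0,0,110),(180,255,255)),800):
    c=plane(s,[t[:2]],.010)[0]
    if np.hypot(*(c[:2]-[.676,-.08]))<.04:
        print("tape",c.round(4),rect(s,t[3],.010)); go(o,[c[0],c[1],.002],106)
E
```

```text
22.075 [ 0.64664015 -0.07785111  0.12944988] [-3.14070032e+00  3.46546473e-04  2.77531143e-01] 0.08004074215352168
tape [ 0.6766 -0.0776  0.01  ] (array([ 0.6758, -0.0778], dtype=float32), array([0.0543, 0.0563], dtype=float32), 15.9)
shift [0.029  0.0081 0.1274] turn -0.01 q6 62.2
```

View pics/w6.png

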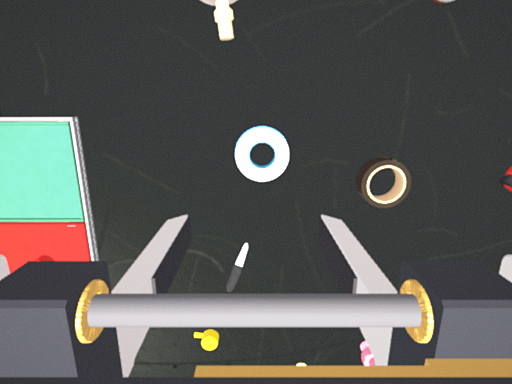

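The white tape is centred at (262,154). I'll move above it, go down and grip.

Call:
{"api": "carry_out", "payload": {
  "steps": [
    [[0.028, 0.007, 0.01], 0, -0.7],
    [[0.028, 0.007, 0.05], 0, -0.7],
    [[0.028, 0.007, 0.085], 0, -0.7],
    [[0.028, 0.007, 0.11], 0, -0.7],
    [[0.028, 0.007, 0.123], 0, -0.7],
    [[0.028, 0.007, 0.127], 0, -0.7],
    [[0.028, 0.007, 0.127], 0, -0.7],
    [[0.028, 0.007, 0.127], 0, 0.2],
    [[0.028, 0.007, 0.127], 0, 0.2],
    [[0.028, 0.007, 0.127], 0, 0.2]
  ]
}}

```text
time: 23.38
tool_pos: [0.6763, -0.0785, 0.003]
ee_rot: [3.141, -0.001, 0.276]
wrist_force: [-0.6, -0.0, -1.0]
width: 0.0535
finger_force: 0.2
```

```bash
python3 - <<'E'
from h import *
from bench import robot
o=robot.get_obs(); print(o["tool_pos"],o["ee_rot"],o["width"],o["finger_force"],o["wrist_force"])
go(o,[.5924,.1429,.13],106)
E
```

```text
[ 0.67627343 -0.07850308  0.00303748] [ 3.14113824e+00 -7.90809705e-04  2.76228937e-01] 0.05352601168542403 0.17347087617963552 [-0.62861444 -0.00990508 -0.9773923 ]
shift [-0.0202 -0.2358 -0.1271] turn -0.02 q6 62.8
```

Call:
{"api": "carry_out", "payload": {
  "steps": [
    [[0, 0, 0], 0, 1],
    [[0, 0, 0], 0, 1],
    [[0, 0, 0], 0, 1],
    [[0, 0, -0.02], 0, 1],
    [[0, 0, -0.03], 0, 1]
  ]
}}

```text
time: 24.0
tool_pos: [0.6769, -0.0786, 0.0346]
ee_rot: [3.14, -0.002, 0.276]
wrist_force: [0.7, 0.0, -0.5]
width: 0.0505
finger_force: 30.0
```

Call:
{"api": "carry_out", "payload": {
  "steps": [
    [[0, 0, -0.04], 0, 1],
    [[0, -0.01, -0.07], 0, 1],
    [[-0.004, -0.04, -0.08], 0, 1],
    [[-0.007, -0.08, -0.08], 0, 1],
    [[-0.01, -0.12, -0.08], 0, 1],
    [[-0.014, -0.16, -0.08], 0, 1],
    [[-0.018, -0.2, -0.08], 0, 1],
    [[-0.02, -0.23, -0.08], 0, 1],
    [[-0.02, -0.236, -0.08], 0, 1],
    [[-0.02, -0.236, -0.08], 0, 1]
  ]
}}

```text
time: 25.25
tool_pos: [0.5928, 0.1429, 0.113]
ee_rot: [3.141, -0.001, 0.277]
wrist_force: [0.4, -0.3, -0.8]
width: 0.0511
finger_force: 30.0
```

Call:
{"api": "carry_out", "payload": {
  "steps": [
    [[0, 0, 0], 0, 1],
    [[0, 0, 0], 0, 1]
  ]
}}

```text
time: 25.5
tool_pos: [0.5927, 0.1421, 0.1124]
ee_rot: [3.141, 0.0, 0.275]
wrist_force: [0.2, -0.9, -0.5]
width: 0.0506
finger_force: 30.0
```

```bash
python3 - <<'E'
from h import *
from bench import robot
o=robot.get_obs(); print(o["tool_pos"],o["ee_rot"],o["width"],o["finger_force"])
go(o,[.5924,.1429,.0098],106)
E
```

```text
[0.59272593 0.14207796 0.11235871] [3.14126699e+00 2.01420845e-04 2.74767738e-01] 0.050648324589166814 29.99966571573168
shift [-1.000e-04 -9.000e-04  1.026e-01] turn -0.03 q6 82.4
```

Call:
{"api": "carry_out", "payload": {
  "steps": [
    [[0, -0.001, 0.04], 0, 1],
    [[0, -0.001, 0.07], 0, 1],
    [[0, -0.001, 0.09], 0, 1],
    [[0, -0.001, 0.098], 0, 1],
    [[0, -0.001, 0.102], 0, 1],
    [[0, -0.001, 0.102], 0, 1],
    [[0, -0.001, 0.102], 0, 1],
    [[0, -0.001, 0.102], 0, 1]
  ]
}}

```text
time: 26.5
tool_pos: [0.5926, 0.1443, 0.0113]
ee_rot: [3.141, -0.001, 0.276]
wrist_force: [0.8, 0.1, 0.1]
width: 0.051
finger_force: 30.0
```

Call:
{"api": "carry_out", "payload": {
  "steps": [
    [[0, 0, 0.001], 0, 1],
    [[0, 0, 0.0018], 0, 1],
    [[0, 0, 0.0018], 0, 1],
    [[0, 0, 0.0018], 0, -0.2],
    [[0, 0, 0.0018], 0, -0.33],
    [[0, 0, 0.0018], 0, -0.33],
    [[0, 0, -0.02], 0, -0.33],
    [[0, 0, -0.07], 0, -0.33],
    [[0, 0, -0.13], 0, -0.33],
    [[-0.03, 0.03, -0.17], 0, -0.33]
  ]
}}

```text
time: 27.75
tool_pos: [0.5727, 0.1083, 0.1836]
ee_rot: [3.141, -0.004, 0.28]
wrist_force: [0.4, -0.5, -0.3]
width: 0.0625
finger_force: 0.0
```

Call:
{"api": "carry_out", "payload": {
  "steps": [
    [[-0.04, 0.04, 0], 0, 0],
    [[-0.09, 0.08, 0], 0, 0],
    [[-0.14, 0.12, 0], 0, 0],
    [[-0.17, 0.16, 0], 0, 0],
    [[-0.17, 0.2, 0], 0, 0],
    [[-0.17, 0.25, 0], 0, 0],
    [[-0.17, 0.25, 0], 0, 0],
    [[-0.17, 0.25, 0], 0, 0]
  ]
}}

```text
time: 28.75
tool_pos: [0.4758, -0.1794, 0.1803]
ee_rot: [-3.141, 0.0, 0.276]
wrist_force: [-0.0, 0.3, -1.1]
width: 0.0471
finger_force: 0.0
```

```bash
python3 - <<'E'
from h import *
from bench import robot
o=robot.get_obs(); print(o["time"],o["tool_pos"],o["ee_rot"],o["width"])
s=robot.snapshot("top"); pickle.dump(s,open("top2.pkl","wb"))
a=cv2.resize(s["image"][130:260,110:390,::-1],(800,371),interpolation=cv2.INTER_CUBIC); cv2.imwrite("pics/end.png",a)
E
```

```text
28.75 [ 0.47584684 -0.17937823  0.18025798] [-3.14069248e+00  2.84564821e-04  2.76041354e-01] 0.04709131483077428
```

View pics/end.png

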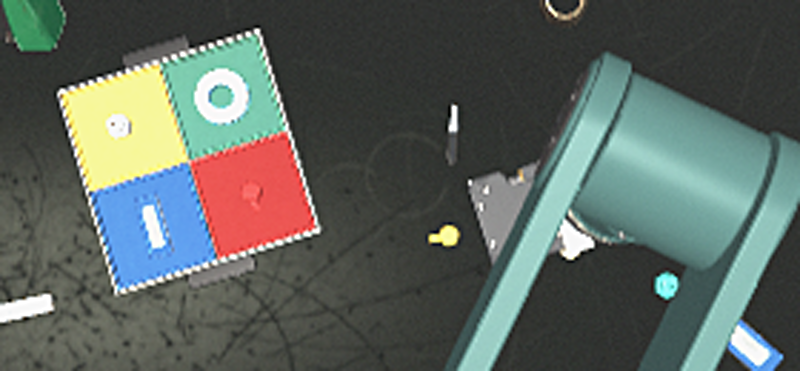

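The final top view (crop) shows every item near the middle of its insert: adapter (119,126), tape (221,96), cap (252,194), fuse box (152,225). The yellow cap stands undisturbed at (447,236), and the gripper never went near the brass adapter. I'll hand in.

```bash
python3 -c "
from bench import robot
print(robot.close_job())"
```

```text
the job is handed in; nothing more can be done
None
```

The kit is packed and handed in at about 29 s: the final top view shows each item near the middle of its insert. The yellow cap was undisturbed and the arm stayed clear of the brass adapter, which it hid in that last view; no verdict came back.

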